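Touch-dry test of two oiled workpieces

ROBOT

A 7-joint arm with a two-finger parallel gripper is mounted at the origin on a cart in front of the work surface, level with it; the furniture and walls round the work are solid. World frame = base frame: x ahead of the robot, y to its left, z up, the work surface at z = 0. Lengths are in m, angles in rad, forces in N, time in s.
With the tool pointing down it reaches from about 0.35 to 0.9 m from the base axis. Payload 19.9 kg.
Tool frame: the origin (TCP) lies between the finger pads, 19 mm behind the fingertips; this is the grasp point; z points along the fingers, y is the line along which they close (so a half turn about z gives the same grasp; the last joint's range is limited). The gripper opens to 94 mm and grips with 3 to 60 N. Pads are 16 mm wide; open, the fingers measure 119 mm over their backs; the gripper's body (75 mm by 177 mm) begins 78 mm behind the grasp point.
Start: joints at [1.304, 0.417, -0.01, 1.614, 0.005, 1.111, -0.053], TCP at [0.14, -0.609, 0.224] pointing down, gripper open.
Joint ranges: [-2.81, 2.81], [-0.39, 2.02], [-1.27, 1.25], [0.06, 2.57], [-1.19, 4.33], [0.19, 2], [-2.82, 2.82]. Speed limits (rad/s): [1.89, 1.89, 2.39, 2.39, 3.01, 3.01, 3.01].

INTERFACE

Orientations are given as a unit quaternion [x, y, z, w].
In Python, from cell import * gives the robot as it stands.
- The arm moves only by the shell command python3 -m jog 'ROWS' [OPENING] [FORCE]. ROWS is JSON, a list that holds one entry, the list of rows, each a list of 6 numbers: the shift along the tool's x, y, z in units of 40 mm (1.0 is 40 mm), then the turn, a rotation vector about the tool's x, y, z in units of 0.12 rad (1.0 is 0.12 rad). In form: [[[dx, dy, dz, rx, ry, rz], ...]]. A call has 1 to 12 rows; each row shifts and turns the commanded pose from where the row before left it, along the tool's axes as they then stand; what a row does not reach is not made up. A row lasts 1/12 s, in which the tool goes at most 41.7 mm and 7.16 degrees, less where a joint would pass 70% of its speed; a pose out of reach is approached as far as the arm can. A call with a number of a shift or a turn outside -1 to 1 is refused whole. A call with a gripper value outside its range is refused whole. OPENING is the gripper command: -1 is fully open, 1 is shut, values between are in proportion, set as the call begins (- or left out, the last holds). The fingers move at their own pace and stop on an object; FORCE is the grip in N (left out, the last holds). Time passes only in rows, so rows that do not move let the fingers close. It gives the time, the measured TCP pose, the force, the opening and the grip force at its end, in the units of the state.
- read_state(): the state, without advancing time (a new reading comes with each control period).
- snapshot(name): name is "scene" or "top"; returns a dict with "image" (400x640x3 uint8, red, green, blue), "fov_y" (degrees; the focal length in pixels is half the picture's height over the tangent of half this angle, whatever the lens; pixels are square), "cx", "cy" (the principal point, pixels), "dist_coeffs" ([k1, k2, p1, p2, k3] as OpenCV has them; the pictures are not rectified), "position" and "attitude" of the camera in the world. Camera axes: x right, y down, z forward; pixel columns grow to the right and rows downward; lengths in m; the calibration is good to about 2 mm. A picture is of the moment at which its call begins. There is no depth.
- hand_in(): hands the job in; it is judged then, once.
The state is a dict: "clock": time; "q": joint angles; "dq": joint speeds; "tau": joint torques, N m; "tool_pos": TCP position; "tcp_rot": TCP orientation; "ft_force": force on the tool from outside, world axes, zero at the start; "torque": the same for the moment, N m; "finger_gap": finger opening in m; "grip_force": force on a finger pad.
Only numpy, scipy, OpenCV 4.12 (cv2) and the standard library are available. Lean on these libraries where they do the work, as an engineer would, in place of code of your own. Each camera call takes 0.05 s, during which the arm holds its last target. There are 200 camera calls.

TASK

Oiled woodwork is drying on the bench. Do the touch-dry test: with the fingertips, touch the middle of the top of the solid eight-sided block (the one with no hole in its top) lightly and rest there for at least half a second, then raise the hand and do the same in the middle of the closed lid of the small box that stands beside the blocks. Do not press hard, shift, lift or open these two, do not touch the bored block, the dish or the flat plate, which are still wet, and finish with the hand raised well above all the pieces.

Things in the scene. Friction and masses are not known exactly. Their poses are not given: they have to be found in the camera images.
- solid_block: Solid eight-sided block of brown wood, 89 x 88 x 34 mm, 0.16 kg, loose on the bench. Flat unbroken top, a small round dark spot on one of its sides. Origin at the centre of its underside, z up.
- block_mid (a point): Middle of the solid block's flat top, 34 mm above its underside: the spot to touch. A rigid surface: force rises quickly on contact, so come down slowly, about 10 mm/s.
- box: Small rectangular reddish-brown wooden box with a hinged lid, 97 x 122 x 52 mm, 0.16 kg, loose on the bench beside the blocks, lid shut; another dark box, farther off to the right near the glue bottle, is not part of the work. Origin at the centre of its underside, z up, x from the lid's front lip towards the hinge. Its yaw varies.
- lid_mid (a point): Middle of the top of the shut lid, 52 mm above the box's underside: the spot to touch. A rigid surface too.
- box_lid (a joint): Hinge of the box's lid: 0 rad shut (as it starts), grows to 1.75 as it opens. Stays shut by its weight.
- bored_block: Eight-sided block of pale wood, 89 x 88 x 34 mm, of the same outline as the solid one but with a wide round hole, about 40 mm, down through the middle of its top. Wet: leave alone. Origin at the centre of its underside.
- dish: Round shallow turned dish of dark wood, 98 mm across, 19 mm high. Wet: leave alone. Origin at the centre of its underside.
- plate: Flat rectangular plate of dark wood with bevelled edges, 110 x 128 x 12 mm. Wet: leave alone. Origin at the centre of its underside.

How it is judged:
On the way, in this order (a step that is already met when the one before it is completed fails the run):
1. the fingertips rest on the middle of the solid block's top for half a second (contact force between the fingers and solid_block above 0.5 N and horizontal distance between the grasp point and block_mid below 0.02 m), for 0.5 s.
2. then the hand is raised off it (height (world z) of the grasp point above 0.08 m and contact force between the arm and solid_block below 0.1 N), for 0.05 s.
3. then the fingertips rest on the middle of the shut lid for half a second (contact force between the fingers and box above 0.5 N and horizontal distance between the grasp point and lid_mid below 0.02 m), for 0.5 s.
At the end, for the whole second after the job is handed in: The hand is raised with the TCP more than 130 mm above the bench; the lid is shut; all five pieces are at rest within 8 mm of where they started (height (world z) of the grasp point above 0.13 m and value of joint box_lid below 0.02 rad and distance of each of solid_block, box, bored_block, dish, plate from where it was at the start of the episode below 0.008 m and linear speed of each of solid_block, box, bored_block, dish, plate below 0.01 m/s); the robot touches nothing.
It fails at once if the solid block or the box is pressed harder than 25 N (contact force between the arm and solid_block above 25 N or contact force between the arm and box above 25 N).
It fails at once if the solid block or the box is shifted by more than 8 mm or lifted by more than 5 mm (distance of any of solid_block, box from where it was at the start of the episode above 0.008 m or height (world z) of any of solid_block, box above 0.005 m).
It fails at once if the lid is opened (value of joint box_lid above 0.04 rad).
It fails at once if the robot touches the bored block, the dish or the plate (contact force between the arm and bored_block above 0.3 N or contact force between the arm and dish above 0.3 N or contact force between the arm and plate above 0.3 N).
It fails at once if the bored block, the dish or the plate is moved (distance of any of bored_block, dish, plate from where it was at the start of the episode above 0.008 m).
It also fails if it takes over 45 s, if anything falls off the work surface, if the arm or the gripper's body presses on something with over 40 N, if the wrist force passes 120 N, or if a joint passes its speed limit or range.

## Working session

There is one attempt and no reset: what is moved stays moved. The work goes in short steps, Python scripts to look and compute and a shell command to move; the robot and the scene stay as the last step left them, time stands still between calls to the robot, and variables do not carry over. Pictures are saved under pics/ and viewed, at most 10 in all, crops included, and the job is handed in when it is done.

```bash
mkdir -p pics; python3 - <<'E'
from cell import *
import cv2,json
for n in("scene","top"):
    s=snapshot(n); cv2.imwrite(f"pics/{n}0.png",s["image"][:,:,::-1])
    print(n,{k:v for k,v in s.items() if k!="image"})
print(read_state())
E
```

```text
scene {'fov_y': 42.70954001790888, 'cx': 320.8276357075572, 'cy': 200.3031940126013, 'dist_coeffs': array([-0.10892416,  0.        ,  0.        ,  0.        ,  0.        ]), 'position': array([0.17670185, 0.28010654, 0.63065878]), 'attitude': array([-0.20254654,  0.87311335, -0.43094057,  0.10458584])}
top {'fov_y': 52.46944295185935, 'cx': 321.7362165411754, 'cy': 197.49015295452057, 'dist_coeffs': array([-0.08090244,  0.        ,  0.        ,  0.        ,  0.        ]), 'position': array([ 0.35006889, -0.37505322,  0.90891417]), 'attitude': array([ 0.70999755, -0.69857426,  0.06246351, -0.06321236])}
{'clock': 0.1, 'q': array([ 1.30346558,  0.41789343, -0.01033313,  1.61406754,  0.00467549,
        1.11070258, -0.05296879]), 'dq': array([-1.46598280e-03, -2.90703541e-03, -7.07877422e-04, -9.00097876e-04,
        5.07575846e-04,  9.44860286e-04,  3.52546766e-05]), 'tau': array([ 1.29292548e-03, -8.52575684e+01,  6.40726928e-01, -4.26690423e+01,
       -4.87605378e-02,  1.64755632e-02, -1.58373922e-05]), 'tool_pos': array([ 0.13989677, -0.60883629,  0.22372022]), 'tcp_rot': array([ 9.93628558e-01,  1.12703219e-01, -8.32875841e-05, -5.16708119e-04]), 'ft_force': array([-0.35430509, -0.15564831, -0.334044  ]), 'torque': array([-0.0619824 , -0.03136021, -0.0193821 ]), 'grip_force': 0.0, 'finger_gap': 0.09391270588096293}
```

View pics/scene0.png

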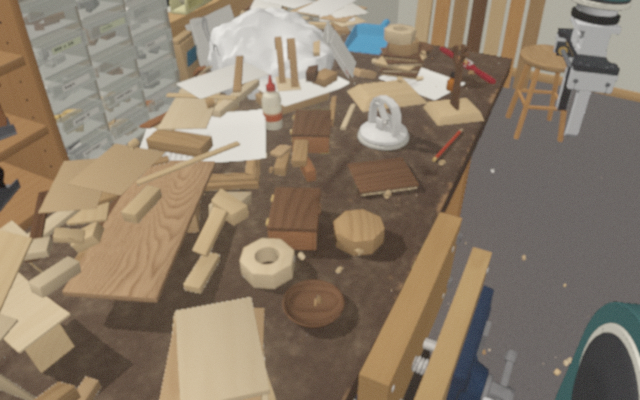

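View pics/top0.png

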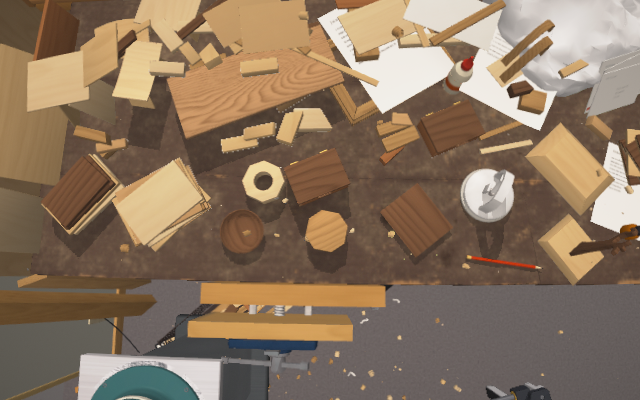

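The top view shows the solid block near (327,231), the bored block (263,182), the box (317,177), the dish (242,231) and the plate (416,221). I'll enlarge the area around the block and box.

```bash
cat >h.py <<'E'
import numpy as np,cv2
from scipy.spatial.transform import Rotation as R
def KD(s):
    f=200/np.tan(np.radians(s["fov_y"])/2)
    return np.array([[f,0,s["cx"]],[0,f,s["cy"]],[0,0,1]]),np.array(s["dist_coeffs"])
def at_z(s,px,z):
    K,D=KD(s); u=cv2.undistortPoints(np.array(px,float).reshape(-1,1,2),K,D).reshape(-1,2)
    d=R.from_quat(s["attitude"]).apply(np.c_[u,np.ones(len(u))]); p=np.array(s["position"])
    return p+d*((z-p[2])/d[:,2])[:,None]
E
python3 - <<'E'
import cv2
a=cv2.imread("pics/top0.png")[140:265,215:375]; cv2.imwrite("pics/topc.png",cv2.resize(a,None,fx=4.8,fy=4.8,interpolation=cv2.INTER_CUBIC))
b=cv2.imread("pics/scene0.png")[170:270,235:395]; cv2.imwrite("pics/scc.png",cv2.resize(b,None,fx=5,fy=5,interpolation=cv2.INTER_CUBIC))
E
```

```text
(no output)
```

View pics/topc.png

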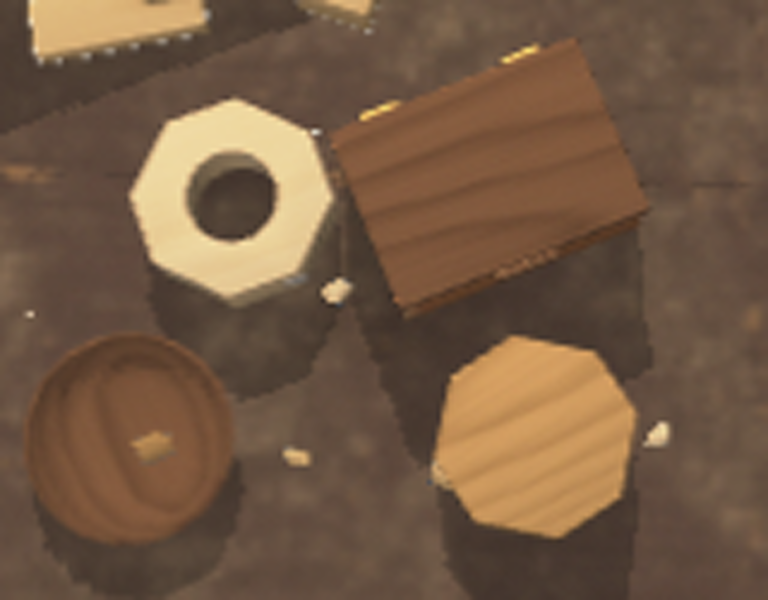

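View pics/scc.png

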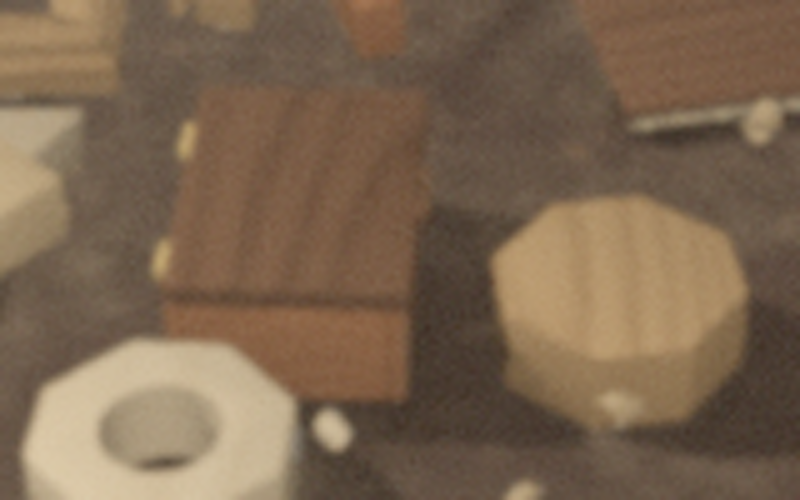

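The crop shows the octagon top with vertices (517,335)…(450,375) and lid corners (575,38), (648,210), (403,308), (331,135). I can see the same features in the scene crop, so I'll compare the two cameras.

```bash
python3 - <<'E'
from cell import *
from h import *
def o(c,k,x,y): return (np.array(c,float)+.5)/k-.5+[x,y]
t=snapshot("top"); s=snapshot("scene")
bt=o([(517,335),(597,351),(636,412),(622,497),(557,538),(475,521),(434,460),(450,375)],4.8,215,140)
lt=o([(575,38),(648,210),(403,308),(331,135)],4.8,215,140)
bs=o([(492,262),(550,205),(640,195),(725,232),(748,300),(705,352),(610,360),(505,312)],5,235,170)
ls=o([(203,90),(428,92),(408,305),(165,292)],5,235,170)
for n,c,p,z in(("blk top",t,bt,.034),("blk sc",s,bs,.034),("lid top",t,lt,.052),("lid sc",s,ls,.052)):
    P=at_z(c,p,z)[:,:2]; print(n,P.mean(0).round(4),"edges",np.linalg.norm(P-np.roll(P,-1,0),axis=1).round(3),"diam",np.linalg.norm(P-np.roll(P,len(P)//2,0),axis=1).round(3)); 
    if z>.05: print(P.round(3))
others={"bored":at_z(t,o([(231,200)],4.8,215,140),.034),"dish":at_z(t,o([(130,438)],4.8,215,140),.019)}
print(others)
st=read_state(); m=R.from_quat(st["tcp_rot"]).as_matrix(); print(m.round(3),st["tool_pos"],st["clock"])
E
```

```text
blk top [ 0.4354 -0.3838] edges [0.037 0.033 0.039 0.034 0.037 0.033 0.039 0.035] diam [0.093 0.094 0.094 0.095 0.093 0.094 0.094 0.095]
blk sc [ 0.4336 -0.383 ] edges [0.04  0.035 0.037 0.039 0.033 0.034 0.044 0.028] diam [0.094 0.097 0.094 0.093 0.094 0.097 0.094 0.093]
lid top [ 0.5527 -0.3609] edges [0.087 0.119 0.086 0.12 ] diam [0.147 0.147 0.147 0.147]
[[ 0.616 -0.399]
 [ 0.536 -0.433]
 [ 0.49  -0.324]
 [ 0.569 -0.289]]
lid sc [ 0.5506 -0.3571] edges [0.087 0.126 0.085 0.12 ] diam [0.151 0.149 0.151 0.149]
[[ 0.615 -0.395]
 [ 0.536 -0.432]
 [ 0.486 -0.316]
 [ 0.566 -0.285]]
{'bored': array([[ 0.54172746, -0.24184413,  0.034     ]]), 'dish': array([[ 0.43257227, -0.19765014,  0.019     ]])}
[[ 0.975  0.224 -0.   ]
 [ 0.224 -0.975  0.001]
 [-0.    -0.001 -1.   ]] [ 0.13987175 -0.60893984  0.22386428] 0.2
```

Both cameras agree within 4 mm: block at (0.435,-0.383), lid at (0.552,-0.359), with plausible sizes. I'll shut the fingers and travel above the block.

```bash
python3 -m jog '[[[0.845,-0.385,0,0,0,0],[0.845,-0.385,0,0,0,0],[0.845,-0.385,0,0,0,0],[0.845,-0.385,0,0,0,0],[0.845,-0.385,0,0,0,0],[0.845,-0.385,0,0,0,0],[0.845,-0.385,0,0,0,0],[0.845,-0.385,0,0,0,0],[0.845,-0.385,0,0,0,0],[0.845,-0.385,0,0,0,0],[0,0,0,0,0,0],[0,0,0,0,0,0]]]' 1 10
python3 - <<'E'
from cell import *
from h import *
import cv2
s=read_state(); print(s); m=R.from_quat(s["tcp_rot"]).as_matrix(); print(m.round(3))
for n,p in(("blk",(.4348,-.3835,.06)),("lid",(.552,-.3595,.06))): print(n,(m.T@(np.array(p)-s["tool_pos"])/.04).round(3))
cv2.imwrite("pics/s1.png",snapshot("scene")["image"][:,:,::-1])
E
```

```text
clock: 1.2
tool_pos: [0.4363, -0.3817, 0.224]
tcp_rot: [0.993, 0.114, 0.0, -0.0]
ft_force: [-1.5, -0.6, 0.8]
finger_gap: 0.0177
grip_force: 0.0
{'clock': 1.2, 'q': array([ 0.80148009,  0.34285115, -0.16935057,  1.72528947,  0.06371136,
        1.07928322, -0.72962973]), 'dq': array([ 0.04404572, -0.00651951,  0.04126181,  0.00869029,  0.00294318,
        0.00026598,  0.01976307]), 'tau': array([ -4.9413693 , -76.55463696,  -5.5117017 , -42.44348288,
        -0.3302172 ,  -0.08149711,  -0.69023548]), 'tool_pos': array([ 0.43628167, -0.38174544,  0.22400531]), 'tcp_rot': array([ 9.93424596e-01,  1.14487777e-01,  1.85604787e-05, -3.46271637e-04]), 'ft_force': array([-1.49450427, -0.64960833,  0.83948016]), 'torque': array([-0.03852799,  0.05163231,  0.0197409 ]), 'grip_force': 0.0, 'finger_gap': 0.01769037659430797}
[[ 0.974  0.227 -0.   ]
 [ 0.227 -0.974  0.001]
 [ 0.    -0.001 -1.   ]]
blk [-0.047  0.037  4.1  ]
lid [2.943 0.119 4.1  ]
```

View pics/s1.png

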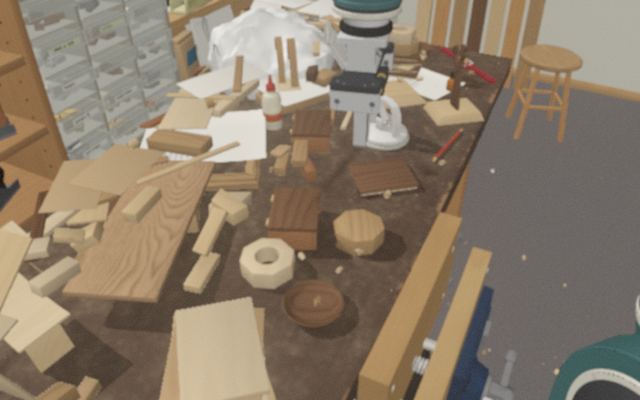

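The hand with closed fingers hangs over the block: tips at about (360,145), block top at (359,228), nothing disturbed. I'll lower to 15 mm above contact.

```bash
python3 -m jog '[[[0,0,0.4,0,0,0],[0,0,0.5,0,0,0],[0,0,0.5,0,0,0],[0,0,0.5,0,0,0],[0,0,0.5,0,0,0],[0,0,0.5,0,0,0],[0,0,0.4,0,0,0],[0,0,0.3,0,0,0],[0,0,0.2,0,0,0],[0,0,0,0,0,0],[0,0,0,0,0,0],[0,0,0,0,0,0]]]'
```

```text
clock: 2.25
tool_pos: [0.4351, -0.3838, 0.0731]
tcp_rot: [0.994, 0.113, 0.0, 0.0]
ft_force: [0.1, 0.3, 1.0]
finger_gap: 0.0007
grip_force: 0.0
```

```bash
python3 -m jog '[[[0,0,0.03,0,0,0],[0,0,0.03,0,0,0],[0,0,0.03,0,0,0],[0,0,0.03,0,0,0],[0,0,0.03,0,0,0],[0,0,0.03,0,0,0],[0,0,0.03,0,0,0],[0,0,0.03,0,0,0],[0,0,0.03,0,0,0],[0,0,0.03,0,0,0],[0,0,0.03,0,0,0],[0,0,0,0,0,0]]]'; python3 -m jog '[[[0,0,0.02,0,0,0],[0,0,0.02,0,0,0],[0,0,0.02,0,0,0],[0,0,0.02,0,0,0],[0,0,0,0,0,0]]]'
```

```text
clock: 3.25
tool_pos: [0.4348, -0.3833, 0.0588]
tcp_rot: [0.994, 0.113, -0.0, -0.0]
ft_force: [0.5, 0.2, -0.5]
finger_gap: 0.0006
grip_force: 0.0
clock: 3.67
tool_pos: [0.4348, -0.3833, 0.0557]
tcp_rot: [0.994, 0.113, -0.0, -0.0]
ft_force: [-0.8, -0.4, -0.8]
finger_gap: 0.0005
grip_force: 0.0
```

```bash
python3 -m jog '[[[0,0,0.02,0,0,0],[0,0,0.02,0,0,0],[0,0,0,0,0,0]]]';python3 -m jog '[[[0,0,0.015,0,0,0],[0,0,0,0,0,0]]]'
```

```text
clock: 3.92
tool_pos: [0.4348, -0.3833, 0.0541]
tcp_rot: [0.994, 0.113, -0.0, -0.0]
ft_force: [0.3, 0.4, 0.8]
finger_gap: -0.0001
grip_force: 0.0
clock: 4.08
tool_pos: [0.4348, -0.3833, 0.0535]
tcp_rot: [0.994, 0.113, -0.0, -0.0]
ft_force: [-0.2, 0.5, 0.1]
finger_gap: 0.0006
grip_force: 0.0
```

```bash
python3 -m jog '[[[0,0,0.015,0,0,0],[0,0,0,0,0,0]]]';python3 -m jog '[[[0,0,0.01,0,0,0],[0,0,0,0,0,0]]]'
```

```text
clock: 4.25
tool_pos: [0.4349, -0.3834, 0.0531]
tcp_rot: [0.994, 0.113, -0.0, 0.0]
ft_force: [-0.2, 1.2, 2.1]
finger_gap: 0.0007
grip_force: 0.9
clock: 4.42
tool_pos: [0.4349, -0.3834, 0.0531]
tcp_rot: [0.994, 0.113, -0.0, 0.0]
ft_force: [-2.7, 2.3, 10.2]
finger_gap: 0.0005
grip_force: 4.7
```

Contact at about 10 N, safely inside 0.5 to 25 N. Hold.

```bash
python3 -m jog '[[[0,0,0,0,0,0],[0,0,0,0,0,0],[0,0,0,0,0,0]]]'
```

```text
clock: 4.67
tool_pos: [0.435, -0.3834, 0.0531]
tcp_rot: [0.994, 0.113, 0.0, 0.0]
ft_force: [-2.4, 2.8, 9.5]
finger_gap: 0.0009
grip_force: 4.8
```

```bash
python3 -m jog '[[[0,0,0,0,0,0],[0,0,0,0,0,0],[0,0,0,0,0,0],[0,0,0,0,0,0],[0,0,0,0,0,0],[0,0,0,0,0,0],[0,0,0,0,0,0]]]'
```

```text
clock: 5.25
tool_pos: [0.4349, -0.3834, 0.0531]
tcp_rot: [0.994, 0.113, 0.0, 0.0]
ft_force: [-2.6, 2.2, 10.1]
finger_gap: 0.0007
grip_force: 4.8
```

```bash
python3 -m jog '[[[0,0,-0.1,0,0,0],[0,0,-0.3,0,0,0],[0,0,-0.5,0,0,0],[0,0,-0.5,0,0,0],[0,0,-0.5,0,0,0],[0,0,-0.4,0,0,0],[0,0,-0.2,0,0,0],[0,0,0,0,0,0],[0,0,0,0,0,0]]]'; python3 -m jog '[[[0.3,0,0,0,0,0],[0.5,0.02,0,0,0,0],[0.5,0.02,0,0,0,0],[0.5,0.02,0,0,0,0],[0.5,0.02,0,0,0,0],[0.4,0,0,0,0,0],[0.29,0,0,0,0,0],[0,0,0,0,0,0],[0,0,0,0,0,0],[0,0,0,0,0,0]]]'
python3 - <<'E'
from cell import *
import cv2
a=snapshot("scene")["image"][100:340,200:440,::-1];b=snapshot("top")["image"][100:340,150:470,::-1]
cv2.imwrite("pics/m.png",cv2.hconcat([a,b]))
E
```

```text
clock: 6.0
tool_pos: [0.4348, -0.3833, 0.1526]
tcp_rot: [0.994, 0.113, 0.0, 0.0]
ft_force: [-0.3, 0.0, -0.4]
finger_gap: 0.0003
grip_force: 0.0
clock: 6.83
tool_pos: [0.5513, -0.36, 0.1521]
tcp_rot: [0.994, 0.112, -0.001, -0.0]
ft_force: [0.1, -0.2, 0.5]
finger_gap: 0.0007
grip_force: 0.0
```

View pics/m.png

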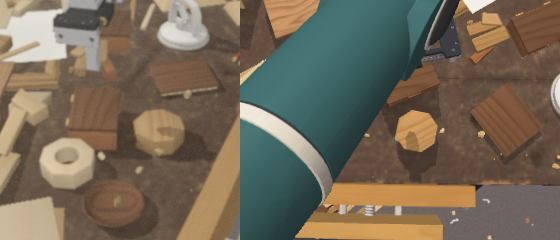

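The pieces stand where they were, and the hand (tips at about (92,68) in the left crop) is over the lid. Next I'll lower to 10 mm above the lid.

```bash
python3 -m jog '[[[0,0,0.3,0,0,0],[0,0,0.4,0,0,0],[0,0,0.4,0,0,0],[0,0,0.3,0,0,0],[0,0,0.2,0,0,0],[0,0,0.1,0,0,0],[0,0,0.05,0,0,0],[0,0,0,0,0,0],[0,0,0,0,0,0]]]'; python3 -m jog '[[[0,0,0.02,0,0,0],[0,0,0.02,0,0,0],[0,0,0.02,0,0,0],[0,0,0.02,0,0,0],[0,0,0.02,0,0,0],[0,0,0.02,0,0,0],[0,0,0,0,0,0]]]'
```

```text
clock: 7.68
tool_pos: [0.5524, -0.3599, 0.0832]
tcp_rot: [0.994, 0.113, 0.0, 0.0]
ft_force: [-1.2, -0.9, -0.1]
finger_gap: -0.0
grip_force: 0.0
clock: 8.27
tool_pos: [0.5521, -0.3596, 0.0777]
tcp_rot: [0.994, 0.113, -0.0, -0.0]
ft_force: [0.3, -0.6, 0.8]
finger_gap: 0.0005
grip_force: 0.0
```

```bash
python3 -m jog '[[[0,0,0.02,0,0,0],[0,0,0.02,0,0,0],[0,0,0.02,0,0,0],[0,0,0.02,0,0,0],[0,0,0.02,0,0,0],[0,0,0,0,0,0]]]'; python3 -m jog '[[[0,0,0.02,0,0,0],[0,0,0,0,0,0]]]'
```

```text
clock: 8.77
tool_pos: [0.5521, -0.3597, 0.0736]
tcp_rot: [0.994, 0.113, -0.0, -0.0]
ft_force: [-0.3, 0.4, 0.0]
finger_gap: 0.0006
grip_force: 0.0
clock: 8.93
tool_pos: [0.5521, -0.3596, 0.0729]
tcp_rot: [0.994, 0.113, -0.0, -0.0]
ft_force: [-0.3, 0.1, -0.5]
finger_gap: 0.0001
grip_force: 0.0
```

```bash
python3 -m jog '[[[0,0,0.02,0,0,0],[0,0,0.01,0,0,0],[0,0,0,0,0,0]]]'; python3 -m jog '[[[0,0,0.01,0,0,0],[0,0,0,0,0,0]]]'
```

```text
clock: 9.18
tool_pos: [0.5521, -0.3597, 0.0717]
tcp_rot: [0.994, 0.113, -0.0, -0.0]
ft_force: [-0.8, -0.8, 0.2]
finger_gap: 0.0004
grip_force: 0.0
clock: 9.35
tool_pos: [0.5521, -0.3596, 0.0714]
tcp_rot: [0.994, 0.113, -0.0, -0.0]
ft_force: [-0.5, -0.0, -0.9]
finger_gap: 0.0006
grip_force: 0.0
```

```bash
python3 -m jog '[[[0,0,0.01,0,0,0],[0,0,0,0,0,0]]]'; python3 -m jog '[[[0,0,0.01,0,0,0],[0,0,0,0,0,0]]]'
```

```text
clock: 9.52
tool_pos: [0.5522, -0.3597, 0.0712]
tcp_rot: [0.994, 0.113, 0.0, 0.0]
ft_force: [-0.6, -0.3, 1.8]
finger_gap: 0.0009
grip_force: 1.0
clock: 9.68
tool_pos: [0.5522, -0.3597, 0.071]
tcp_rot: [0.994, 0.113, 0.0, 0.0]
ft_force: [-2.2, 0.0, 6.5]
finger_gap: 0.0003
grip_force: 3.5
```

Contact at about 6.5 N. I'll hold 0.8 s, then check before raising.

```bash
python3 -m jog '[[[0,0,0,0,0,0],[0,0,0,0,0,0],[0,0,0,0,0,0],[0,0,0,0,0,0],[0,0,0,0,0,0],[0,0,0,0,0,0],[0,0,0,0,0,0],[0,0,0,0,0,0],[0,0,0,0,0,0],[0,0,0,0,0,0]]]'
```

```text
clock: 10.52
tool_pos: [0.5522, -0.3597, 0.071]
tcp_rot: [0.994, 0.113, 0.0, 0.0]
ft_force: [-2.2, 2.5, 6.9]
finger_gap: 0.0006
grip_force: 3.6
```

```bash
python3 -m jog '[[[0,0,-0.1,0,0,0],[0,0,-0.3,0,0,0],[0,0,-0.5,0,0,0],[0,0,-0.5,0,0,0],[0,0,-0.5,0,0,0],[0,0,-0.5,0,0,0],[0,0,-0.5,0,0,0],[0,0,-0.4,0,0,0],[0,0,-0.2,0,0,0],[0,0,0,0,0,0],[0,0,0,0,0,0],[0,0,0,0,0,0]]]'
python3 - <<'E'
from cell import *
import cv2
cv2.imwrite("pics/e.png",snapshot("scene")["image"][:,:,::-1])
E
```

```text
clock: 11.52
tool_pos: [0.5517, -0.3595, 0.2096]
tcp_rot: [0.994, 0.113, -0.001, -0.0]
ft_force: [0.1, -0.4, -0.9]
finger_gap: 0.0005
grip_force: 0.0
```

View pics/e.png

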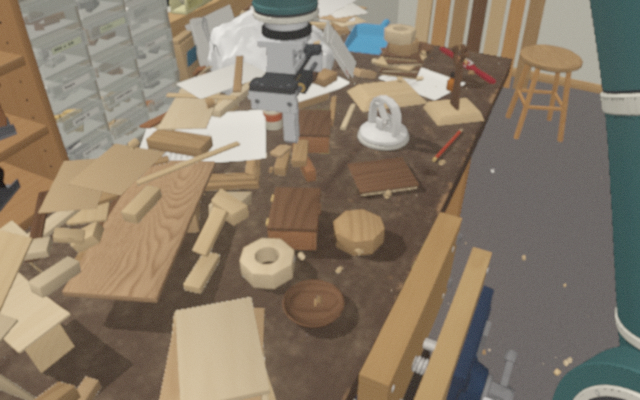

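The lid is shut (box at (295,217)) and every piece is at its original pixels. The hand is raised clear, with its tips at about (290,140).

```bash
python3 -c "
from cell import *
print(hand_in())"
```

```text
the job is handed in; nothing more can be done
None
```

I touched the solid block (about 10 N) and then the shut lid (about 7 N) for about 0.8 s each, left every piece where it stood, and handed in at about 11.6 s with the TCP 0.21 m up; the hand-in returned no verdict.

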